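# Seat a jar in the V jaw of a one-handed jar holder

### The job

Stand the amber glass jar upright, gently, on the wooden board of the jar holder, in the open space in front of the grey V jaw and clear of the jaw's little steel tongue. Then slide it along the board into the V until it is fully home, centred against both faces, bed it there with a definite but gentle push of about 8 N (never more than 20 N: it is glass), and leave it standing there. Do not shove the jaw itself, and leave everything else on the worktop where it is.

Things in the scene. Friction and masses are not known exactly. Their poses are not given: they have to be found in the camera images.
- jar: The jar to seat: the only thing of amber glass, squat, round, closed, 56 mm diameter and straight-sided up to 52 mm, with a flat 52 mm aluminium lid; 71 mm tall over all; 0.22 to 0.42 kg. Starts upright on the worktop at one of four places beside the holder; a white mug, a wooden mill and a taller tin can stand at the others. Origin: centre of its underside; z up.
- holder: The holder's wooden board, 240 x 130 x 8 mm, fixed to the worktop. Origin on the worktop under it; in its frame it spans x -110 to +130 mm, y -65 to +65 mm, flat top at z = 8 mm. x runs along the board towards the V jaw (the push direction, roughly away from the robot, yaw within 0.35 rad), z up. Bare board from x = -110 to about 0 mm.
- bay (a point): A good place to stand the jar: on the board's top (z = 8 mm), on the V's middle line, 30 mm in front of the holder's origin (x = -30 mm in its frame); there the jar is 65 to 81 mm short of home. Axes as the holder's.
- jaw_block: Steel block, 22 x 100 x 30 mm, fixed across the board's far end, carrying the grey V jaw. Frame: as the holder's but 8 mm higher (on the board's top); the block is at x = 108 to 130 mm. The jaw, 44 mm tall, opens to -x: two upright faces 40 mm long at 45 degrees either side of the x axis, symmetric about y = 0, mouth about 73 mm wide. They are rigid: force climbs within 1 mm.
- seat (a point): Mid-range point for the seated jar's underside: on the board's top, middle line, x = 43 mm in the holder's frame. The jaw's depth was set by the last user and is NOT MEASURED: a jar fully home stands anywhere from 8 mm short of this point to 8 mm beyond, at y = 0 (the mouth's corners about level with its axis). The clamped setting hardly moves under 25 N. Find the seat by feel.
- tongue (a joint): Small sprung steel tongue, 14 mm wide, in the bottom of the V, middle 22 mm above the board. Travel in m relative to the jaw: 0 free, growing as the jar presses it in (+x), 0.014 at most; a jar touching both faces holds it at 0.010. Weak: under 0.2 N. Sliding the jar takes a few N; off-centre it meets one face first, may stick there and push back sideways.
- mug: Bystander: white ceramic mug, 76 mm diameter, 90 mm tall, handle to its +y; loose. Origin: centre of its underside.
- mill: Bystander: turned light-wood mill, 56 mm diameter, 142 mm tall; loose. Origin: centre of its underside.
- tin: Bystander: metal can with a paper band, 68 mm diameter, 110 mm tall; loose. Origin: centre of its underside.
- spoon: Bystander: wooden spoon lying flat near the robot on the left; loose.
Mind the look-alikes: they are no part of the job. Of the things shaped like the jar, the amber one is meant.

How it is judged:
On the way, in this order (a step that is already met when the one before it is completed fails the run):
1. the jar stands upright on the board in front of the jaw, not yet pressing the tongue (z of jar in the frame of holder between 0.005 and 0.011 m and x of jar in the frame of holder between -0.11 and 0.045 m and y of jar in the frame of holder between -0.05 and 0.05 m and angle between jar's own z axis and vertical below 0.08 rad and value of joint tongue below 0.003 m), for 0.2 s.
2. the jar is fully home in the V and bedded against it with at least 4 N (value of joint tongue above 0.0085 m and y of jar in the frame of holder between -0.0025 and 0.0025 m and z of jar in the frame of holder below 0.011 m and angle between jar's own z axis and vertical below 0.06 rad and contact force between jar and jaw_block above 4 N), for 0.2 s.
At the end, for the whole second after the job is handed in: The jar stands at rest and upright (within 0.06 rad) on the holder's board, fully home in the V: the tongue is pressed in at least 8.5 of the 10 mm that both faces allow, and the jar's axis is within 2.5 mm of the V's middle line (value of joint tongue above 0.0085 m and y of jar in the frame of holder between -0.0025 and 0.0025 m and x of jar in the frame of holder between 0.03 and 0.056 m and z of jar in the frame of holder between 0.005 and 0.011 m and angle between jar's own z axis and vertical below 0.06 rad and linear speed of jar below 0.01 m/s); the robot touches nothing.
It fails at once if the jar is forced against the jaw (over 20 N) (contact force between jar and jaw_block above 20 N).
It fails at once if the jar is banged down on or pressed hard into the board (over 60 N) (contact force between jar and holder above 60 N).
It fails at once if the robot shoves the jaw itself (over 15 N) (contact force between any of the fingers, the arm and jaw_block above 15 N).
It fails at once if the jar is tipped over (angle between jar's own z axis and vertical above 0.6 rad).
It fails at once if another loose thing is moved more than 20 mm (distance of any of mug, mill, tin, spoon from where it was at the start of the episode above 0.02 m).
It also fails if it takes over 64 s, if anything falls off the work surface, if the arm or the gripper's body presses on something with over 40 N, if the wrist force passes 120 N, or if a joint passes its speed limit or range.

### The arm

A 6-joint arm with a two-finger parallel gripper is mounted at the origin on the work surface. World frame = base frame: x ahead of the robot, y to its left, z up, the work surface at z = 0. Lengths are in m, angles in rad, forces in N, time in s.
With the tool pointing down it reaches from about 0.35 to 0.8 m from the base axis. Payload 7.3 kg.
Tool frame: the origin (TCP) lies at the very end of the fingers, on their centre line; the grasp point (between the pads) lies bot.grip_point_offset behind it (bot.grip_point_offset is the distance from the TCP to the grasp point, in m); z points along the fingers, y is the line along which they close (so a half turn about z gives the same grasp; the last joint's range is limited). The gripper opens to 85 mm and grips with 20 to 120 N. Pads are 22 mm wide; open, the fingers measure 114 mm over their backs; the gripper's body (76 mm by 85 mm) begins 54 mm behind the grasp point. The pads swing forward as they close: fully open they stand 13 mm farther back than shut.
Start: joints at [0.961, 0.342, 1.524, -0, 1.275, -0.146], TCP at [0.235, 0.47, 0.231] pointing down, gripper open.
Joint ranges: [-2.53, 2.53], [-0.77, 2.02], [0.04, 2.7], [-1, 4.14], [0.28, 2.66], [-3.11, 3.11]. Speed limits (rad/s): [2.57, 2.57, 3.14, 3.14, 3.14, 3.14].

### API

Orientations are given as a rotation vector (axis times angle).
In Python, from station import bot, vision gives the robot as it stands.
- The arm moves only by the tool move_arm, never from a script. Its argument "commands" is a list of rows, each a list of 3 entries, a list of its own where there are three numbers: the turn, a rotation vector about the tool's x, y, z in rad, then the shift along the tool's x, y, z in m, then the finger opening in m, from 0 to 0.0854. A call has 1 to 12 rows; each row shifts and turns the commanded pose from where the row before left it, along the tool's axes as they then stand; what a row does not reach is not made up. A row lasts 1/12 s, in which the tool goes at most 41.7 mm and 7.16 degrees, less where a joint would pass 70% of its speed; a pose out of reach is approached as far as the arm can. A call is refused whole if a number of a shift passes 0.0417 or a number of a turn 0.125, either way. A call with a gripper value outside its range is refused whole. The fingers move at their own pace and stop on an object; "newtons" is the grip in N (left out, the last holds). Time passes only in rows, so rows that do not move let the fingers close. It gives the time, the measured TCP pose, the force, the opening and the grip force at its end, in the units of the state.
- bot.get_state(): the state, without advancing time (a new reading comes with each control period).
- vision.snapshot(name): name is "scene" or "top"; returns the picture (420x560x3 uint8, red, green, blue); there is no depth.
- vision.camera_info(name): a dict with "fx", "fy", "cx", "cy" (pixels), "rvec" (rotation vector, rad) and "tvec" (3), from world to camera coordinates, as OpenCV has them. Camera axes: x right, y down, z forward; pixel columns grow to the right and rows downward; lengths in m; the calibration is good to about 2 mm. A picture is of the moment at which its call begins. camera_info takes no time and is no camera call.
- bot.hand_in(): hands the job in; it is judged then, once.
The state is a dict: "time": time; "qpos": joint angles; "joint_vel": joint speeds; "effort": joint torques, N m; "eef_pos": TCP position; "eef_rot": TCP orientation; "ft_force": force on the tool from outside, world axes, zero at the start; "ft_torque": the same for the moment, N m; "finger_gap": finger opening in m; "grip_force": force on a finger pad.
Only numpy, scipy, OpenCV 4.12 (cv2) and the standard library are available. Lean on these libraries where they do the work, as an engineer would, in place of code of your own. Each camera call takes 0.05 s, during which the arm holds its last target. There are 200 camera calls.

## Working session

There is one attempt and no reset: what is moved stays moved. The work goes in short steps, Python scripts to look and compute and a tool call to move; the robot and the scene stay as the last step left them, time stands still between calls to the robot, and variables do not carry over. Pictures are saved under pics/ and viewed, at most 10 in all, crops included, and the job is handed in when it is done.

Besides the shell and the picture viewer there is one more tool, called after "Call:" as name(argument=value, ...), one argument or row to a line, values as JSON. move_arm: Moves the arm, as the interface text tells. Its arguments: {"type":"object","properties":{"commands":{"type":"array","items":{"type":"array"}},"newtons":{"type":"number"}},"required":["commands"]}

```bash
mkdir -p pics; ls
python3 - <<'E'
from station import bot, vision
import cv2
for n in("scene","top"):
    im=vision.snapshot(n); cv2.imwrite(f"pics/{n}0.png",im[:,:,::-1]); print(n,vision.camera_info(n))
print(bot.get_state(), bot.grip_point_offset)
E
```

```text
pics
scene {'fx': 410.9542616816062, 'fy': 410.9542616816062, 'cx': 278.19365165727265, 'cy': 208.05291146527162, 'rvec': array([ 2.07348874,  0.81318993, -0.43851521]), 'tvec': array([-0.43982007, -0.13133131,  1.16858472])}
top {'fx': 535.9433004322899, 'fy': 535.9433004322899, 'cx': 283.4543798489642, 'cy': 211.713542503759, 'rvec': array([ 2.16228061, -2.18528619,  0.09949174]), 'tvec': array([0.07082864, 0.53056081, 1.16128248])}
{'time': 0.1, 'qpos': array([ 9.60996068e-01,  3.42698477e-01,  1.52491661e+00, -3.30509370e-05,
        1.27543343e+00, -1.46009353e-01]), 'joint_vel': array([-0.00196313, -0.00187537, -0.00203173,  0.00066775, -0.00072138,
        0.00148844]), 'effort': array([ 1.44151545e-03, -4.34449375e+01, -2.46490037e+01, -2.21634914e-04,
        4.76628717e-03, -7.14001743e-06]), 'eef_pos': array([0.23463578, 0.46924032, 0.23067359]), 'eef_rot': array([-7.21877543e-01, -3.05700872e+00,  2.14348245e-03]), 'ft_force': array([-0.1014795 ,  0.31531493,  0.46327568]), 'ft_torque': array([ 0.02639658, -0.02892682,  0.06036734]), 'grip_force': 0.0, 'finger_gap': 0.08572397877473464} 0.0187
```

View pics/top0.png

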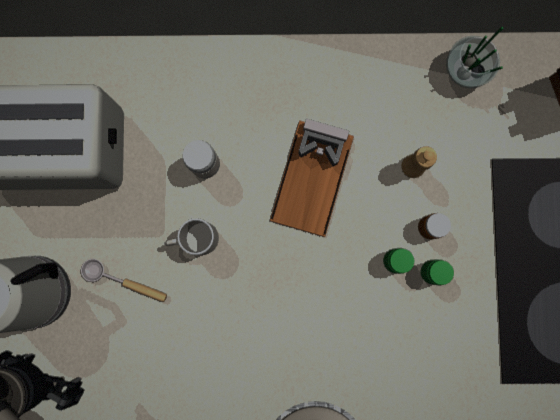

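View pics/scene0.png

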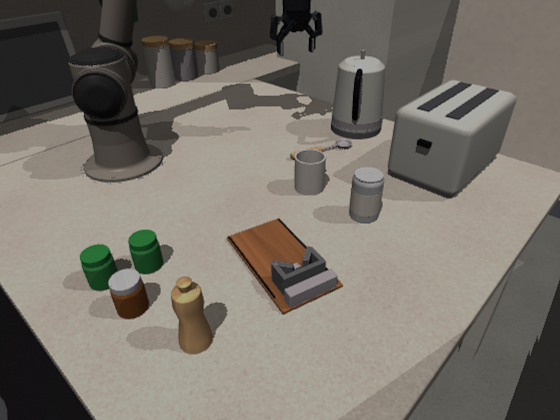

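The jar-shaped candidates in the top view are (434,225), with a silver lid and a brown body, and two all-green jars at (399,261) and (437,272). In the scene view they are at (128,293), (145,252) and (98,268). Only (434,225)/(128,293) is amber glass with an aluminium lid. The board is centred near (313,178) in the top view, with the jaw at its upper end. The mug is at (197,237), the tin at (200,158), the mill at (423,160) and the spoon at (125,283). Next I'll measure and confirm in a crop.

```bash
cat > h.py <<'E'
import numpy as np, cv2
from station import bot, vision
def ray(n,px,z):
    c=vision.camera_info(n); R=cv2.Rodrigues(c['rvec'])[0]; o=-R.T@c['tvec']
    px=np.atleast_2d(px).astype(float)
    d=np.c_[(px[:,0]-c['cx'])/c['fx'],(px[:,1]-c['cy'])/c['fy'],np.ones(len(px))]@R
    return o+d*((z-o[2])/d[:,2])[:,None]
def biggest(m):
    c=cv2.findContours(m.astype(np.uint8),cv2.RETR_EXTERNAL,cv2.CHAIN_APPROX_NONE)[0]
    return max(c,key=cv2.contourArea)[:,0,:]
E
python3 - <<'E'
from h import *
t=cv2.imread("pics/top0.png"); s=cv2.imread("pics/scene0.png")
hsv=cv2.cvtColor(t,cv2.COLOR_BGR2HSV)
m=((hsv[...,0]<14)&(hsv[...,1]>120)&(hsv[...,2]>50)); w=np.zeros_like(m); w[110:245,260:360]=1
c=biggest(m&w); box=cv2.boxPoints(cv2.minAreaRect(c)); print("board px",box.round(1), "near z8",ray("top",box,.008)[:,:2].round(4).tolist())
w=np.zeros_like(m); w[208:245,415:456]=1
l=biggest((hsv[...,1]<40)&(hsv[...,2]>95)&w)
(cx,cy),r=cv2.minEnclosingCircle(l); print("lid",cx,cy,r,ray("top",[cx,cy],.071),ray("top",[[cx-r,cy],[cx+r,cy]],.071))
A=cv2.resize(t[105:245,255:365],None,fx=4,fy=4,interpolation=cv2.INTER_CUBIC)
B=cv2.resize(t[200:290,380:460],None,fx=4,fy=4,interpolation=cv2.INTER_CUBIC)
out=np.zeros((560,760,3),np.uint8); out[:,:440]=A; out[:360,440:]=B
cv2.imwrite("pics/crop1.png",out)
for nm,p,z in(("tin",(199,157),.11),("mug",(199,236),.09),("mill",(426,155),.14),("g1",(399,260),.065),("g2",(438,272),.065)): print(nm,ray("top",p,z).round(3))
E
```

```text
board px [[269.6 220.4]
 [299.  120.3]
 [353.  136.2]
 [323.6 236.2]] near z8 [[0.5137, 0.0965], [0.7416, 0.0277], [0.7035, -0.0947], [0.4769, -0.024]]
lid 435.0 226.0 26.907346725463867 [[ 0.4931564 -0.2556673  0.071    ]] [[ 0.49376116 -0.19865667  0.071     ]
 [ 0.49255171 -0.31267078  0.071     ]]
tin [[0.639 0.239 0.11 ]]
mug [[0.476 0.242 0.09 ]]
mill [[ 0.632 -0.223  0.14 ]]
g1 [[ 0.422 -0.178  0.065]]
g2 [[ 0.396 -0.26   0.065]]
```

View pics/crop1.png

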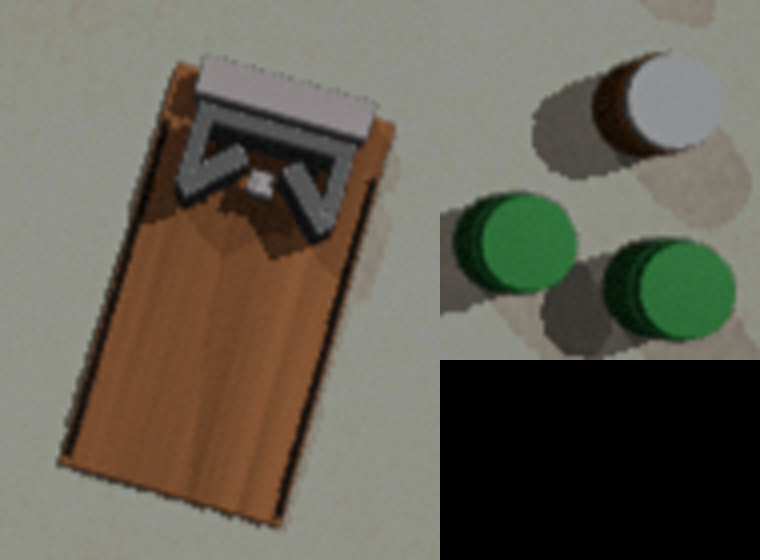

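The crop confirms it: the amber body with the grey lid is the jar (lid centre ≈ (439,225)) and the other two are green. The V mouth opens toward the lower left of the board. My lid mask leaked into the background, so I'll refine the lid and the board's long edges.

Run:
```python
from h import *
from scipy.spatial.transform import Rotation as Ro
t=cv2.imread("pics/top0.png"); s=cv2.imread("pics/scene0.png")
g=cv2.resize(cv2.cvtColor(t,cv2.COLOR_BGR2GRAY)[200:250,410:465],None,fx=8,fy=8,interpolation=cv2.INTER_CUBIC)
k=cv2.HoughCircles(g,cv2.HOUGH_GRADIENT,1,100,param1=80,param2=15,minRadius=80,maxRadius=125)
for x,y,r in k[0][:3]:
    p=[(x+.5)/8-.5+410,(y+.5)/8-.5+200]; print("lid",p,r/8,ray("top",p,.071).round(4))
# amber in scene: midpoints of silhouette
hs=cv2.cvtColor(s,cv2.COLOR_BGR2HSV); m=(hs[...,0]<16)&(hs[...,1]>130); w=np.zeros_like(m); w[265:325,100:160]=1
a=biggest(m&w); print("amber scene bbox",cv2.boundingRect(a))
# board long edges in world
hsv=cv2.cvtColor(t,cv2.COLOR_BGR2HSV); m=((hsv[...,0]<14)&(hsv[...,1]>110)); w=np.zeros_like(m); w[110:245,260:360]=1
c=biggest(m&w).astype(float); P=ray("top",c,.008)[:,:2]
cen=np.array([.6089,.0014]); yaw=-.298
for it in range(4):
    ex=np.array([np.cos(yaw),np.sin(yaw)]); ey=np.array([-ex[1],ex[0]])
    u=(P-cen)@ex; v=(P-cen)@ey; fs=[]
    for sg in(1,-1):
        k=(v*sg>58)&(abs(u)<105); fs.append(np.polyfit(u[k],v[k],1))
    n=(u<-113)&(abs(v)<55); f=(u>113)&(abs(v)>54)
    yaw+=np.mean([q[0] for q in fs]); cen=cen+ey*np.mean([q[1] for q in fs])
print("edges",fs,"near u",np.median(u[n]),"far u",u[f].mean() if f.any() else None,"yaw",yaw,"cen",cen)
```

```text
lid [np.float32(439.5), np.float32(223.375)] 13.475 [[ 0.4986 -0.2654  0.071 ]]
amber scene bbox (111, 282, 38, 37)Traceback (most recent call last):
  File "<stdin>", line 19, in <module>
    raise TypeError("expected non-empty vector for x")
TypeError: expected non-empty vector for x
```

Run:
```python
from h import *
t=cv2.imread("pics/top0.png"); s=cv2.imread("pics/scene0.png")
lab=cv2.cvtColor(t,cv2.COLOR_BGR2LAB).astype(int)
print("lid",lab[224,439],"table",lab[224,455],lab[240,420],"shadow",lab[237,446],"amber",lab[225,431])
# lid: brighter than shadow, b-channel differs from table
w=np.zeros(t.shape[:2],bool); w[208:243,424:456]=1
d=np.linalg.norm((lab-lab[222:228,436:443].reshape(-1,3).mean(0))*[.3,1,1],axis=2)
k,lb,st,ce=cv2.connectedComponentsWithStats(((d<4)&w).astype(np.uint8)); j=lb[224,439]
print("lid comp",st[j],ce[j],ray("top",ce[j],.071).round(4), ray("top",[st[j][0]+(st[j][2]-1)/2,st[j][1]+(st[j][3]-1)/2],.071).round(4))
# scene: amber bbox columns mid -> ray ; project candidates
def proj(n,p):
    c=vision.camera_info(n);K=np.array([[c['fx'],0,c['cx']],[0,c['fy'],c['cy']],[0,0,1]])
    return cv2.projectPoints(np.array(p,float).reshape(-1,3),c['rvec'],c['tvec'],K,None)[0][:,0]
th=np.linspace(0,6.283,60)
for x,y in((.4986,-.2654),(.495,-.264),(.492,-.264)):
    q=np.vstack([proj("scene",np.c_[x+.028*np.cos(th),y+.028*np.sin(th),0*th+z]) for z in(.001,.05)]); print((x,y),q.min(0).round(1),q.max(0).round(1))
print("obs cols 111..148 bottom row 318")
b=(lab[...,1]>134)&(lab[...,2]>136); w[:]=0; w[110:245,260:360]=1
c=biggest(b&w); P=ray("top",c,.008)[:,:2]
cen=np.array([.6089,.0014]); yaw=-.298
for it in range(4):
    ex=np.array([np.cos(yaw),np.sin(yaw)]); ey=np.array([-ex[1],ex[0]]); u=(P-cen)@ex; v=(P-cen)@ey; fs=[]
    for sg in(1,-1):
        bn=[(U+5,max(sg*v[(u>U)&(u<=U+10)],default=np.nan)*sg) for U in range(-100,50,10) for U in[U/1000.] ] if 0 else []
        for U in np.arange(-.1,.1,.01):
            kk=(u>U)&(u<=U+.01)&(sg*v>.05)
            if kk.any(): bn.append((U+.005,sg*np.median(sg*v[kk])))
        fs.append(np.polyfit(*np.array(bn).T,1))
    n=(u<-.113)&(abs(v)<.05)
    if it<3: yaw+=np.mean([q[0] for q in fs]); cen=cen+ey*np.mean([q[1] for q in fs])
print("edges",fs,"near u",np.median(u[n]),"u max at sides",u[abs(v)>.054].max(),"yaw",yaw,"cen",cen)
```

```text
lid [151 128 127] table [151 125 134] [ 86 128 133] shadow [136 128 135] amber [152 128 127]
lid comp [428 213  24  24 426] [438.99061033 224.47887324] [[ 0.4963 -0.2642  0.071 ]] [[ 0.4962 -0.2653  0.071 ]]
(0.4986, -0.2654) [109.1 276.6] [148.9 320.2]
(0.495, -0.264) [108.8 275.2] [148.4 318.6]
(0.492, -0.264) [108.  274.4] [147.5 317.7]
obs cols 111..148 bottom row 318
edges [array([0.00836459, 0.05831576]), array([-0.00836459, -0.05831576])] near u -0.11774104656339801 u max at sides 0.12011617117524034 yaw -0.3001022250906592 cen [0.60868663 0.00070533]
```

The jar axis is at about (0.496, -0.2645), the holder yaw is -0.300, and its origin is near (0.600, 0.0034). I'll align the tool with the holder (tool x = -holder x, tool y = holder y) and travel.

Call:
move_arm(
  commands=[
    [[0, 0, -0.082], [0, 0, 0], 0.085],
    [[0, 0, -0.082], [0, 0, 0], 0.085],
    [[0, 0, 0], [-0.0212, -0.0283, 0], 0.085],
    [[0, 0, 0], [-0.0212, -0.0283, 0], 0.085],
    [[0, 0, 0], [-0.0212, -0.0283, 0], 0.085],
    [[0, 0, 0], [-0.0212, -0.0283, 0], 0.085],
    [[0, 0, 0], [-0.0212, -0.0283, 0], 0.085],
    [[0, 0, 0], [-0.0212, -0.0283, 0], 0.085],
    [[0, 0, 0], [-0.0212, -0.0283, 0], 0.085],
    [[0, 0, 0], [-0.0212, -0.0283, 0], 0.085],
    [[0, 0, 0], [-0.0212, -0.0283, 0], 0.085],
    [[0, 0, 0], [-0.0212, -0.0283, 0], 0.085],
  ],
  newtons=25,
)

```text
time: 1.1
eef_pos: [0.3538, 0.1349, 0.2312]
eef_rot: [-0.469, -3.106, -0.0]
ft_force: [1.4, 0.1, 0.1]
finger_gap: 0.0852
grip_force: 0.0
```

Call:
move_arm(
  commands=[
    [[0, 0, 0], [-0.0212, -0.0283, 0], 0.085],
    [[0, 0, 0], [-0.0212, -0.0283, 0], 0.085],
    [[0, 0, 0], [-0.0212, -0.0283, 0], 0.085],
    [[0, 0, 0], [-0.0212, -0.0283, 0], 0.085],
    [[0, 0, 0], [-0.0212, -0.0283, 0], 0.085],
    [[0, 0, 0], [-0.0212, -0.0283, 0], 0.085],
    [[0, 0, 0], [-0.0212, -0.0283, 0], 0.085],
    [[0, 0, 0], [-0.0212, -0.0283, 0], 0.085],
    [[0, 0, 0], [-0.0212, -0.0283, 0], 0.085],
    [[0, 0, 0], [-0.0212, -0.0283, 0], 0.085],
    [[0, 0, 0], [0, 0, 0], 0.085],
    [[0, 0, 0], [0, 0, 0], 0.085],
  ],
)

```text
time: 2.1
eef_pos: [0.4726, -0.1977, 0.2303]
eef_rot: [-0.473, -3.104, -0.001]
ft_force: [0.4, 0.8, -0.0]
finger_gap: 0.0848
grip_force: 0.0
```

```bash
cat >> h.py <<'E'
from scipy.spatial.transform import Rotation as Ro
def rel(tx,ty,tz,yaw=-.300):
    s=bot.get_state(); R=Ro.from_rotvec(s['eef_rot']).as_matrix()
    want=np.array([[-np.cos(yaw),-np.sin(yaw),0],[-np.sin(yaw),np.cos(yaw),0],[0,0,-1]])  # columns below
    want=np.c_[[-np.cos(yaw),-np.sin(yaw),0],[-np.sin(yaw),np.cos(yaw),0],[0,0,-1]]
    print("t",s['time'],"tcp",s['eef_pos'].round(4),"turn",Ro.from_matrix(R.T@want).as_rotvec().round(4),"shift(tool)",(R.T@(np.array([tx,ty,tz])-s['eef_pos'])).round(4),"F tool",(R.T@s['ft_force']).round(2),"gap",round(s['finger_gap'],4),"grip",round(s['grip_force'],1))
E
python3 -c "
from h import *
rel(.4963,-.2645,.012)
print(ray('top',[318,160.5],.052),'V mid px; in holder', (ray('top',[[314.3,172.3-12],[318,160.5]],.052)[:,:2]-[.600,.0034])@np.array([[.9553,.2955],[-.2955,.9553]]).T)"
```

```text
t 2.1 tcp [ 0.4726 -0.1977  0.2303] turn [ 0.0006 -0.0017 -0.0025] shift(tool) [-0.0429 -0.0569  0.2182] F tool [-0.11  0.88  0.03] gap 0.0848 grip 0.0
[[ 0.6400633  -0.01128948  0.052     ]] V mid px; in holder [[ 0.03681801 -0.01832935]
 [ 0.03393173 -0.02587157]]
```

Call:
move_arm(
  commands=[
    [[0, 0, 0], [-0.0215, -0.0285, 0], 0.085],
    [[0, 0, -0.002], [-0.0214, -0.0284, 0], 0.085],
    [[0, 0, 0], [0, 0, 0], 0.085],
    [[0, 0, 0], [0, 0, 0.03], 0.085],
    [[0, 0, 0], [0, 0, 0.03], 0.085],
    [[0, 0, 0], [0, 0, 0.03], 0.085],
    [[0, 0, 0], [0, 0, 0.03], 0.085],
    [[0, 0, 0], [0, 0, 0.03], 0.085],
    [[0, 0, 0], [0, 0, 0.03], 0.085],
    [[0, 0, 0], [0, 0, 0.02], 0.085],
    [[0, 0, 0], [0, 0, 0.018], 0.085],
    [[0, 0, 0], [0, 0, 0], 0.085],
  ],
)

```text
time: 3.1
eef_pos: [0.4946, -0.2603, 0.01]
eef_rot: [-0.463, -3.1, -0.006]
ft_force: [-1.4, 0.9, -0.1]
finger_gap: 0.0849
grip_force: 0.0
```

```bash
python3 -c "
from h import *
rel(.4963,-.2645,.012)
for n in('scene','top'): cv2.imwrite(f'pics/{n}1.png',vision.snapshot(n)[:,:,::-1])
a=cv2.imread('pics/scene1.png')[190:340,60:220]; b=cv2.imread('pics/top1.png')[150:300,360:520]
cv2.imwrite('pics/c2.png',cv2.resize(np.hstack([a,b]),None,fx=2.5,fy=2.5))"
```

```text
t 3.1 tcp [ 0.4946 -0.2603  0.01  ] turn [ 0.0027 -0.0072  0.0033] shift(tool) [-0.0028 -0.0035 -0.002 ] F tool [1.57 0.49 0.12] gap 0.0849 grip 0.0
```

View pics/c2.png

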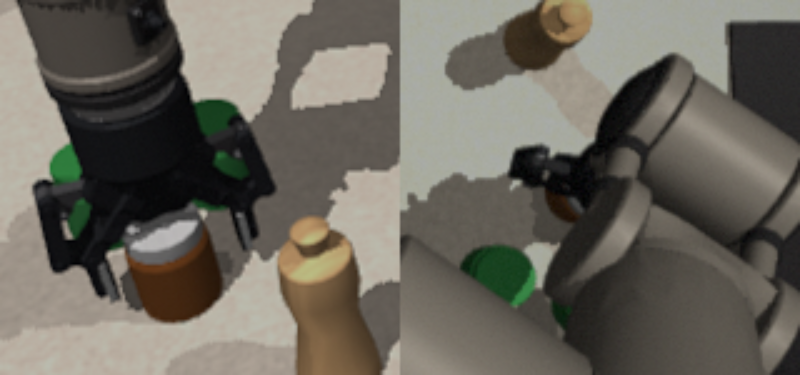

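The crop shows the open fingers straddling the amber jar (crop px ~(175,265)), with the mill and green jars clear. I'll trim the pose, then close gently.

Call:
move_arm(
  commands=[
    [[0.0027, -0.007, 0.003], [-0.0028, -0.0035, -0.002], 0.085],
    [[0, 0, 0], [0, 0, 0], 0.07],
    [[0, 0, 0], [0, 0, 0], 0.064],
    [[0, 0, 0], [0, 0, 0], 0.06],
    [[0, 0, 0], [0, 0, 0], 0.057],
    [[0, 0, 0], [0, 0, 0], 0.053],
    [[0, 0, 0], [0, 0, 0], 0.05],
    [[0, 0, 0], [0, 0, 0], 0.05],
    [[0, 0, 0], [0, 0, 0], 0.05],
    [[0, 0, 0], [0, 0, 0], 0.05],
  ],
  newtons=30,
)

```text
time: 4.03
eef_pos: [0.499, -0.2673, 0.0162]
eef_rot: [0.47, 3.099, -0.005]
ft_force: [0.2, 3.7, 6.7]
finger_gap: 0.0555
grip_force: 30.9
```

```bash
python3 -c "
from h import *
rel(.4963,-.2645,.012)"
```

```text
t 4.0333 tcp [ 0.499  -0.2673  0.0162] turn [-0.0023  0.008  -0.001 ] shift(tool) [0.0035 0.0019 0.0042] F tool [ 0.84  3.54 -6.75] gap 0.0555 grip 30.9
```

Call:
move_arm(
  commands=[
    [[-0.002, 0.008, 0], [0, 0, -0.005], 0.05],
    [[0, 0, 0], [0, 0, -0.015], 0.05],
    [[0, 0, 0], [0, 0, -0.03], 0.05],
    [[0, 0, 0], [0, 0, -0.03], 0.05],
    [[0, 0, 0], [0, 0, -0.03], 0.05],
    [[0, 0, 0], [0, 0, -0.01], 0.05],
    [[0, 0, 0], [0, 0, 0], 0.05],
    [[0, 0, 0], [0, 0, 0], 0.05],
    [[0, 0, 0], [0, 0, 0], 0.05],
  ],
)

```text
time: 4.78
eef_pos: [0.4976, -0.2668, 0.1332]
eef_rot: [-0.47, -3.102, -0.002]
ft_force: [-0.2, 0.4, -2.9]
finger_gap: 0.0555
grip_force: 32.9
```

```bash
python3 -c "
from h import *
rel(.5714,.0123,.13)"
```

```text
t 4.7833 tcp [ 0.4976 -0.2668  0.1332] turn [ 0.0006 -0.0047 -0.0009] shift(tool) [0.0123 0.2885 0.0034] F tool [0.27 0.33 2.9 ] gap 0.0555 grip 32.9
```

Call:
move_arm(
  commands=[
    [[0, 0, 0], [0.0012, 0.014, 0], 0.05],
    [[0, 0, 0], [0.0012, 0.028, 0], 0.05],
    [[0, 0, 0], [0.0012, 0.028, 0], 0.05],
    [[0, 0, 0], [0.0012, 0.028, 0], 0.05],
    [[0, 0, 0], [0.0012, 0.028, 0], 0.05],
    [[0, 0, 0], [0.0012, 0.028, 0], 0.05],
    [[0, 0, 0], [0.0012, 0.028, 0], 0.05],
    [[0, 0, 0], [0.0012, 0.028, 0], 0.05],
    [[0, 0, 0], [0.0012, 0.028, 0], 0.05],
    [[0, 0, 0], [0.0012, 0.028, 0], 0.05],
    [[0, -0.004, 0], [0, 0.0215, 0], 0.05],
    [[0, 0, 0], [0, 0, 0], 0.05],
  ],
)

```text
time: 5.78
eef_pos: [0.572, 0.0154, 0.1333]
eef_rot: [0.465, 3.107, 0.001]
ft_force: [-0.1, 0.3, -2.7]
finger_gap: 0.0552
grip_force: 33.0
```

Call:
move_arm(
  commands=[
    [[0, 0, 0], [0, 0, 0], 0.05],
    [[0, 0, 0], [0, 0, 0], 0.05],
  ],
)

```text
time: 5.95
eef_pos: [0.5716, 0.0109, 0.1339]
eef_rot: [0.47, 3.106, -0.002]
ft_force: [-0.5, 0.0, -2.3]
finger_gap: 0.0554
grip_force: 33.0
```

```bash
python3 -c "
from h import *
rel(.5714,.0123,.13)
for n in('scene','top'): cv2.imwrite(f'pics/{n}2.png',vision.snapshot(n)[:,:,::-1])
a=cv2.imread('pics/scene2.png')[120:320,190:390]; b=cv2.imread('pics/top2.png')[90:290,220:420]
cv2.imwrite('pics/c3.png',cv2.resize(np.hstack([a,b]),None,fx=2,fy=2))"
```

```text
t 5.95 tcp [0.5716 0.0109 0.1339] turn [-0.0014  0.0005 -0.0001] shift(tool) [0.0006 0.0013 0.0038] F tool [ 0.52 -0.12  2.25] gap 0.0554 grip 33.0
```

View pics/c3.png

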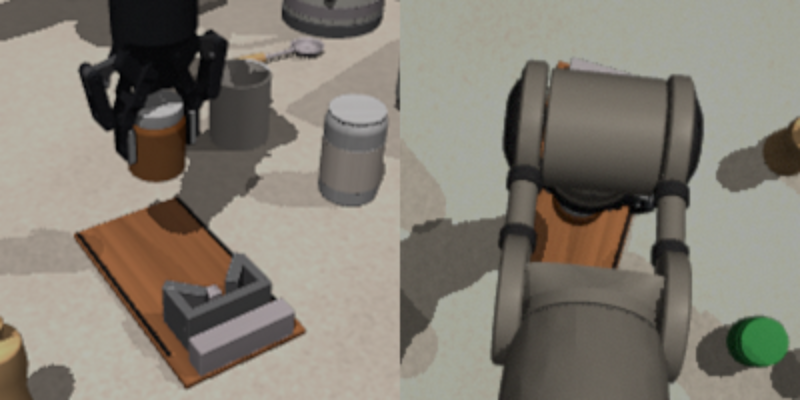

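The crop shows the jar held upright above the board's near part. The jaw mouth tips are at about scene px (274,265) and (308,250), and nothing else has moved. Descending now.

Call:
move_arm(
  commands=[
    [[0, 0, 0], [0, 0, 0.012], 0.05],
    [[0, 0, 0], [0, 0, 0.025], 0.05],
    [[0, 0, 0], [0, 0, 0.025], 0.05],
    [[0, 0, 0], [0, 0, 0.02], 0.05],
    [[0, 0, 0], [0, 0, 0.01], 0.05],
    [[0, 0, 0], [0, 0, 0.005], 0.05],
    [[0, 0, 0], [0, 0, 0], 0.05],
    [[0, 0, 0], [0, 0, 0], 0.05],
    [[0, 0, 0], [0, 0, 0], 0.05],
  ],
)

```text
time: 6.8
eef_pos: [0.5737, 0.0102, 0.0394]
eef_rot: [0.47, 3.101, -0.002]
ft_force: [0.2, -0.2, -2.7]
finger_gap: 0.0552
grip_force: 33.0
```

```bash
python3 -c "
from h import *
rel(.5714,.0123,.0242)
E=np.array([[.9553,.2955],[-.2955,.9553]]) # rows: world->cols
f=lambda P:((P[:,:2]-[.600,.0034])@np.array([[.9553,.2955],[-.2955,.9553]])).round(4)
print(f(ray('scene',[[274,265],[308.5,250]],.052)), f(ray('top',[[300.5,156],[335.5,165]],.052)))"
```

```text
t 6.8 tcp [0.5737 0.0102 0.0394] turn [-0.0001  0.0055 -0.0011] shift(tool) [0.0029 0.0013 0.0152] F tool [-0.21 -0.14  2.74] gap 0.0552 grip 33.0
[[ 0.0624 -0.0421]
 [ 0.0598  0.0335]] [[ 0.0413  0.0372]
 [ 0.0439 -0.0415]]
```

Call:
move_arm(
  commands=[
    [[0, 0.004, 0], [0, 0, 0.005], 0.05],
    [[0, 0, 0], [0, 0, 0.004], 0.05],
    [[0, 0, 0], [0, 0, 0.002], 0.05],
    [[0, 0, 0], [0, 0, 0], 0.05],
    [[0, 0, 0], [0, 0, 0], 0.05],
  ],
)

```text
time: 7.22
eef_pos: [0.5726, 0.0105, 0.027]
eef_rot: [-0.47, -3.105, 0.001]
ft_force: [0.7, -0.0, -2.7]
finger_gap: 0.0555
grip_force: 33.0
```

Call:
move_arm(
  commands=[
    [[0, 0, 0], [0, 0, 0.001], 0.05],
    [[0, 0, 0], [0, 0, 0.001], 0.05],
    [[0, 0, 0], [0, 0, 0], 0.05],
  ],
)

```text
time: 7.47
eef_pos: [0.5727, 0.0105, 0.025]
eef_rot: [-0.47, -3.105, 0.001]
ft_force: [0.1, -0.2, -2.8]
finger_gap: 0.055
grip_force: 33.0
```

Call:
move_arm(
  commands=[
    [[0, 0, 0], [0, 0, 0.0007], 0.05],
    [[0, 0, 0], [0, 0, 0], 0.05],
  ],
)

```text
time: 7.63
eef_pos: [0.5728, 0.0105, 0.0245]
eef_rot: [-0.471, -3.105, 0.001]
ft_force: [0.5, -0.4, -3.3]
finger_gap: 0.0552
grip_force: 33.2
```

Call:
move_arm(
  commands=[
    [[0, 0, 0], [0, 0, 0.0007], 0.05],
    [[0, 0, 0], [0, 0, 0], 0.05],
  ],
)

```text
time: 7.8
eef_pos: [0.5728, 0.0105, 0.0243]
eef_rot: [-0.471, -3.105, 0.001]
ft_force: [-1.9, -0.2, 3.1]
finger_gap: 0.0552
grip_force: 33.7
```

Call:
move_arm(
  commands=[
    [[0, 0, 0], [0, 0, 0.0007], 0.05],
    [[0, 0, 0], [0, 0, 0], 0.05],
  ],
)

```text
time: 7.97
eef_pos: [0.5727, 0.0105, 0.0243]
eef_rot: [-0.47, -3.106, 0.001]
ft_force: [-4.8, 0.8, 9.5]
finger_gap: 0.0551
grip_force: 34.3
```

It's on the board. I'll ease off the pressing and open slowly.

Call:
move_arm(
  commands=[
    [[0, 0, 0], [0, 0, -0.001], 0.05],
    [[0, 0, 0], [0, 0, 0], 0.056],
    [[0, 0, 0], [0, 0, 0], 0.058],
    [[0, 0, 0], [0, 0, 0], 0.06],
    [[0, 0, 0], [0, 0, 0], 0.065],
    [[0, 0, 0], [0, 0, 0], 0.072],
    [[0, 0, 0], [0, 0, 0], 0.085],
    [[0, 0, 0], [0, 0, 0], 0.085],
    [[0, 0, 0], [0, 0, 0], 0.085],
    [[0, 0, 0], [0, 0, 0], 0.085],
  ],
)

```text
time: 8.8
eef_pos: [0.5727, 0.0105, 0.024]
eef_rot: [-0.471, -3.105, 0.001]
ft_force: [-0.8, 0.8, 0.1]
finger_gap: 0.0847
grip_force: 0.0
```

```bash
python3 -c "
from h import *
rel(.5714,.0123,.0242)"
```

```text
t 8.8 tcp [0.5727 0.0105 0.024 ] turn [-0.0006 -0.0009 -0.0008] shift(tool) [ 0.0018  0.0014 -0.0002] F tool [ 0.95  0.51 -0.11] gap 0.0847 grip 0.0
```

Call:
move_arm(
  commands=[
    [[0, 0, 0], [0.004, 0, 0], 0.085],
    [[0, 0, 0], [0.01, 0, 0], 0.085],
    [[0, 0, 0], [0.015, 0, 0], 0.085],
    [[0, 0, 0], [0.015, 0, 0], 0.085],
    [[0, 0, 0], [0.011, 0, 0], 0.085],
    [[0, 0, 0], [0, 0, 0.004], 0.06],
    [[0, 0, 0], [0, 0, 0.004], 0.03],
    [[0, 0, 0], [0, 0, 0], 0.03],
    [[0, 0, 0], [0, 0, 0], 0.03],
    [[0, 0, 0], [0, 0, 0], 0.03],
    [[0, 0, 0], [0, 0, 0], 0.03],
  ],
)

```text
time: 9.72
eef_pos: [0.5206, 0.0266, 0.016]
eef_rot: [-0.471, -3.105, 0.001]
ft_force: [0.5, -1.6, 0.6]
finger_gap: 0.0306
grip_force: 0.0
```

```bash
python3 -c "
from h import *
rel(.5437,.0195,.0162)
f=lambda P:((P[:,:2]-[.600,.0034])@np.array([[.9553,.2955],[-.2955,.9553]])).round(4)
print('tongue',f(ray('top',[[320,151]],.033)),'tcp',f(bot.get_state()['eef_pos'][None]))
for n in('scene','top'): cv2.imwrite(f'pics/{n}3.png',vision.snapshot(n)[:,:,::-1])
a=cv2.imread('pics/scene3.png')[180:310,210:350]; b=cv2.imread('pics/top3.png')[100:230,250:390]
cv2.imwrite('pics/c4.png',cv2.resize(np.hstack([a,b]),None,fx=2.8,fy=2.8,interpolation=cv2.INTER_CUBIC))"
```

```text
t 9.7167 tcp [0.5206 0.0266 0.016 ] turn [-0.0006 -0.0006 -0.001 ] shift(tool) [-0.0241  0.0001 -0.0002] F tool [-0.94 -1.35 -0.59] gap 0.0306 grip 0.0
tongue [[ 0.0682 -0.0006]] tcp [[-0.0827 -0.0013]]
```

View pics/c4.png

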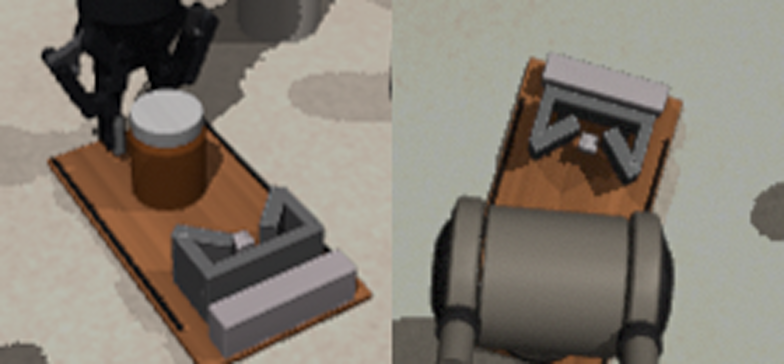

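The jar stands upright on the board. In the scene crop it's at (170,150), short of the V and tongue, with the fingers behind it. I'll start the push slowly with a 30 mm finger cradle.

Call:
move_arm(
  commands=[
    [[0, 0, 0], [-0.004, 0, 0], 0.03],
    [[0, 0, 0], [-0.004, 0, 0], 0.03],
    [[0, 0, 0], [-0.003, 0, 0], 0.03],
    [[0, 0, 0], [-0.002, 0, 0], 0.03],
    [[0, 0, 0], [-0.002, 0, 0], 0.03],
    [[0, 0, 0], [-0.002, 0, 0], 0.03],
    [[0, 0, 0], [-0.002, 0, 0], 0.03],
    [[0, 0, 0], [-0.002, 0, 0], 0.03],
    [[0, 0, 0], [-0.002, 0, 0], 0.03],
    [[0, 0, 0], [-0.002, 0, 0], 0.03],
    [[0, 0, 0], [-0.002, 0, 0], 0.03],
    [[0, 0, 0], [-0.002, 0, 0], 0.03],
  ],
)

```text
time: 10.82
eef_pos: [0.5462, 0.0189, 0.0168]
eef_rot: [-0.47, -3.102, 0.0]
ft_force: [-10.1, 3.1, 12.2]
finger_gap: 0.03
grip_force: 1.4
```

```bash
cat >> h.py <<'E'
def h():
    f=lambda P:((P[:,:2]-[.600,.0034])@np.array([[.9553,.2955],[-.2955,.9553]])).round(4)
    s=bot.get_state(); F=s['ft_force'][None]
    print("t",round(s['time'],2),"tcp(holder)",f(s['eef_pos'][None]),"F(holder)",(F[:,:2]@np.array([[.9553,.2955],[-.2955,.9553]])).round(2),"Fz",F[0,2].round(2),"gap",round(s['finger_gap'],4))
E
python3 -c "
from h import *
h()
cv2.imwrite('pics/s4.png',cv2.resize(vision.snapshot('scene')[180:310,210:350,::-1],None,fx=4,fy=4,interpolation=cv2.INTER_CUBIC))"
```

```text
t 10.82 tcp(holder) [[-0.056  -0.0011]] F(holder) [[-10.62  -0.  ]] Fz 12.16 gap 0.03
```

View pics/s4.png

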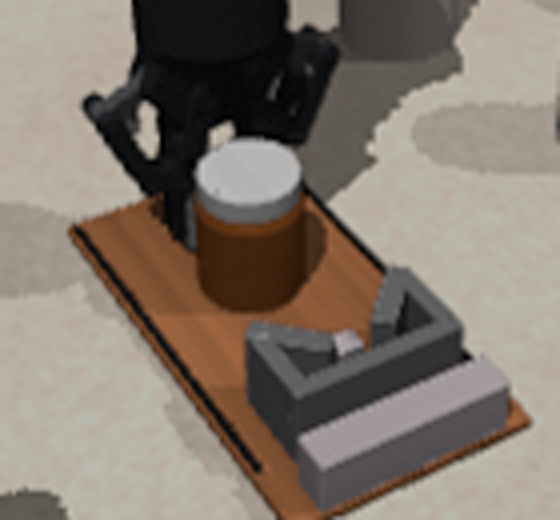

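Call:
move_arm(
  commands=[
    [[0, 0, 0], [0, 0, 0], 0.03],
    [[0, 0, 0], [0, 0, 0], 0.03],
  ],
)

```text
time: 11.03
eef_pos: [0.5468, 0.0187, 0.0167]
eef_rot: [-0.47, -3.103, 0.0]
ft_force: [-7.5, 2.6, 9.9]
finger_gap: 0.0299
grip_force: 0.3
```

Call:
move_arm(
  commands=[
    [[0, 0, 0], [0.002, 0, 0], 0.03],
    [[0, 0, 0], [0, 0, 0], 0.03],
  ],
)

```text
time: 11.2
eef_pos: [0.5454, 0.0191, 0.0162]
eef_rot: [-0.47, -3.104, 0.0]
ft_force: [-3.0, 2.0, 5.1]
finger_gap: 0.0301
grip_force: 0.0
```

Call:
move_arm(
  commands=[
    [[0, 0, 0], [0.003, 0, 0], 0.03],
    [[0, 0, 0], [0, 0, 0], 0.03],
  ],
)

```text
time: 11.37
eef_pos: [0.5428, 0.0196, 0.0159]
eef_rot: [-0.47, -3.105, 0.001]
ft_force: [-0.2, -0.6, -0.2]
finger_gap: 0.0302
grip_force: 0.0
```

```bash
python3 -c "
from h import *
h()
s=cv2.cvtColor(cv2.imread('pics/s4.png'),cv2.COLOR_BGR2HSV)
m=(s[...,0]<14)&(s[...,1]>150)&(s[...,2]<110);w=np.zeros_like(m);w[200:320,185:310]=1
print(cv2.boundingRect(biggest(m&w)))
# project expected gripper body bottom/lid heights at TCP pose
"
```

```text
t 11.37 tcp(holder) [[-0.0594 -0.0014]] F(holder) [[ 0.03 -0.64]] Fz -0.23 gap 0.0302
(185, 200, 125, 114)
```

Grip force stayed near zero while Fz rose, so the gripper's linkage was touching the lid rather than the pads touching the glass. I'll back off, raise 11 mm and retry.

Call:
move_arm(
  commands=[
    [[0, 0, 0], [0.006, 0, 0], 0.03],
    [[0, 0, 0], [0.004, 0, -0.006], 0.03],
    [[0, 0, 0], [0, 0, -0.005], 0.03],
    [[0, 0, 0], [-0.005, 0, 0], 0.03],
    [[0, 0, 0], [-0.004, 0, 0], 0.03],
    [[0, 0, 0], [-0.002, 0, 0], 0.03],
    [[0, 0, 0], [-0.001, 0, 0], 0.03],
    [[0, 0, 0], [-0.001, 0, 0], 0.03],
    [[0, 0, 0], [0, 0, 0], 0.03],
  ],
)

```text
time: 12.12
eef_pos: [0.546, 0.0187, 0.0268]
eef_rot: [-0.471, -3.105, 0.001]
ft_force: [0.2, 0.4, -0.3]
finger_gap: 0.0302
grip_force: 0.0
```

Call:
move_arm(
  commands=[
    [[0, 0, 0], [-0.001, 0, 0], 0.03],
    [[0, 0, 0], [-0.001, 0, 0], 0.03],
    [[0, 0, 0], [-0.001, 0, 0], 0.03],
    [[0, 0, 0], [-0.001, 0, 0], 0.03],
  ],
)

```text
time: 12.45
eef_pos: [0.5494, 0.0177, 0.0269]
eef_rot: [-0.47, -3.104, 0.001]
ft_force: [-2.2, 0.9, -0.4]
finger_gap: 0.0297
grip_force: 1.0
```

Call:
move_arm(
  commands=[
    [[0, 0, 0], [-0.001, 0, 0], 0.03],
    [[0, 0, 0], [-0.001, 0, 0], 0.03],
    [[0, 0, 0], [-0.001, 0, 0], 0.03],
    [[0, 0, 0], [-0.001, 0, 0], 0.03],
  ],
)

```text
time: 12.78
eef_pos: [0.5537, 0.0163, 0.027]
eef_rot: [-0.471, -3.105, 0.001]
ft_force: [-1.3, 1.3, 0.5]
finger_gap: 0.0298
grip_force: 0.8
```

```bash
python3 -c "
from h import *
h()"
```

```text
t 12.78 tcp(holder) [[-0.0481 -0.0013]] F(holder) [[-1.6   0.85]] Fz 0.5 gap 0.0298
```

The pads now push at about 2 N of sliding friction. Continuing.

Call:
move_arm(
  commands=[
    [[0, 0, 0], [-0.0015, 0, 0], 0.03],
    [[0, 0, 0], [-0.002, 0, 0], 0.03],
    [[0, 0, 0], [-0.002, 0, 0], 0.03],
    [[0, 0, 0], [-0.002, 0, 0], 0.03],
    [[0, 0, 0], [-0.002, 0, 0], 0.03],
    [[0, 0, 0], [-0.002, 0, 0], 0.03],
    [[0, 0, 0], [-0.002, 0, 0], 0.03],
    [[0, 0, 0], [-0.002, 0, 0], 0.03],
    [[0, 0, 0], [-0.002, 0, 0], 0.03],
    [[0, 0, 0], [-0.002, 0, 0], 0.03],
    [[0, 0, 0], [-0.002, 0, 0], 0.03],
    [[0, 0, 0], [-0.001, 0, 0], 0.03],
  ],
)

```text
time: 13.78
eef_pos: [0.5755, 0.0096, 0.027]
eef_rot: [-0.471, -3.105, 0.001]
ft_force: [-2.5, 0.9, -0.6]
finger_gap: 0.0298
grip_force: 0.8
```

Call:
move_arm(
  commands=[
    [[0, 0, 0], [-0.001, 0, 0], 0.03],
    [[0, 0, 0], [-0.001, 0, 0], 0.03],
    [[0, 0, 0], [-0.001, 0, 0], 0.03],
    [[0, 0, 0], [-0.001, 0, 0], 0.03],
    [[0, 0, 0], [-0.001, 0, 0], 0.03],
    [[0, 0, 0], [-0.001, 0, 0], 0.03],
    [[0, 0, 0], [-0.001, 0, 0], 0.03],
    [[0, 0, 0], [-0.001, 0, 0], 0.03],
  ],
)

```text
time: 14.45
eef_pos: [0.5828, 0.0073, 0.027]
eef_rot: [-0.471, -3.105, 0.001]
ft_force: [-2.1, 0.6, -0.1]
finger_gap: 0.0301
grip_force: 0.8
```

```bash
python3 -c "
from h import *
h()
cv2.imwrite('pics/s5.png',cv2.resize(vision.snapshot('scene')[180:310,210:350,::-1],None,fx=4,fy=4,interpolation=cv2.INTER_CUBIC))"
```

```text
t 14.45 tcp(holder) [[-0.0176 -0.0013]] F(holder) [[-2.2  -0.08]] Fz -0.07 gap 0.0301
```

View pics/s5.png

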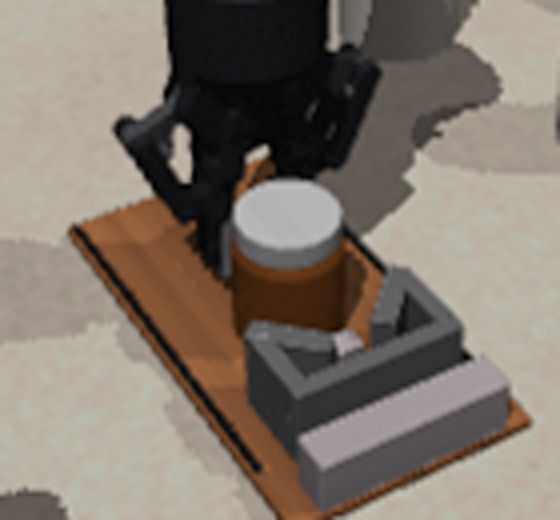

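The jar is upright at crop (288,260), just entering the V mouth in front of the tongue (345,343). I'll continue more finely.

Call:
move_arm(
  commands=[
    [[0, 0, 0], [-0.001, 0, 0], 0.03],
    [[0, 0, 0], [-0.001, 0, 0], 0.03],
    [[0, 0, 0], [-0.001, 0, 0], 0.03],
    [[0, 0, 0], [-0.001, 0, 0], 0.03],
    [[0, 0, 0], [-0.001, 0, 0], 0.03],
    [[0, 0, 0], [-0.001, 0, 0], 0.03],
    [[0, 0, 0], [-0.001, 0, 0], 0.03],
    [[0, 0, 0], [-0.001, 0, 0], 0.03],
    [[0, 0, 0], [-0.001, 0, 0], 0.03],
    [[0, 0, 0], [-0.001, 0, 0], 0.03],
  ],
)

```text
time: 15.33
eef_pos: [0.5924, 0.0044, 0.027]
eef_rot: [-0.471, -3.105, 0.001]
ft_force: [-1.1, -0.1, 0.1]
finger_gap: 0.03
grip_force: 0.8
```

Call:
move_arm(
  commands=[
    [[0, 0, 0], [-0.0005, 0, 0], 0.03],
    [[0, 0, 0], [-0.0005, 0, 0], 0.03],
    [[0, 0, 0], [-0.0005, 0, 0], 0.03],
    [[0, 0, 0], [-0.0005, 0, 0], 0.03],
    [[0, 0, 0], [-0.0005, 0, 0], 0.03],
    [[0, 0, 0], [-0.0005, 0, 0], 0.03],
  ],
)

```text
time: 15.83
eef_pos: [0.5952, 0.0035, 0.027]
eef_rot: [-0.471, -3.105, 0.001]
ft_force: [-2.0, -0.9, -0.7]
finger_gap: 0.0303
grip_force: 0.8
```

```bash
python3 -c "
from h import *
h()"
```

```text
t 15.83 tcp(holder) [[-0.0046 -0.0013]] F(holder) [[-1.62 -1.43]] Fz -0.73 gap 0.0303
```

```bash
python3 -c "
from h import *
f=lambda P:((P[:,:2]-[.600,.0034])@np.array([[.9553,.2955],[-.2955,.9553]])).round(4)
im=vision.snapshot('scene'); L=cv2.cvtColor(np.ascontiguousarray(im[:,:,::-1]),cv2.COLOR_BGR2HSV)
m=(L[...,1]<40)&(L[...,2]>135); w=np.zeros_like(m); w[215:265,255:320]=1
c=biggest(m&w); print(cv2.boundingRect(c)); e=cv2.fitEllipse(c); print(e, f(ray('scene',e[0],.079)), f(ray('scene',[282,234],.079)))
h()"
```

```text
(272, 229, 27, 17)
((284.9048767089844, 237.01458740234375), (16.566476821899414, 26.590810775756836), 89.4820327758789) [[ 0.0325 -0.0017]] [[ 0.0221 -0.0019]]
t 15.88 tcp(holder) [[-0.0045 -0.0013]] F(holder) [[-2.33  0.08]] Fz -0.1 gap 0.0301
```

Call:
move_arm(
  commands=[
    [[0, 0, 0], [-0.0005, 0, 0], 0.03],
    [[0, 0, 0], [-0.0005, 0, 0], 0.03],
    [[0, 0, 0], [-0.0005, 0, 0], 0.03],
  ],
)

```text
time: 16.13
eef_pos: [0.5966, 0.0031, 0.027]
eef_rot: [-0.47, -3.105, 0.001]
ft_force: [-1.9, -0.1, -0.2]
finger_gap: 0.0299
grip_force: 0.8
```

Call:
move_arm(
  commands=[
    [[0, 0, 0], [-0.0004, 0, 0], 0.03],
    [[0, 0, 0], [-0.0004, 0, 0], 0.03],
    [[0, 0, 0], [-0.0004, 0, 0], 0.03],
  ],
)

```text
time: 16.38
eef_pos: [0.5978, 0.0027, 0.027]
eef_rot: [-0.471, -3.105, 0.001]
ft_force: [-1.6, 0.4, -0.4]
finger_gap: 0.03
grip_force: 0.9
```

Call:
move_arm(
  commands=[
    [[0, 0, 0], [-0.0004, 0, 0], 0.03],
    [[0, 0, 0], [-0.0004, 0, 0], 0.03],
    [[0, 0, 0], [-0.0004, 0, 0], 0.03],
  ],
)

```text
time: 16.63
eef_pos: [0.5989, 0.0023, 0.027]
eef_rot: [-0.471, -3.105, 0.001]
ft_force: [-1.1, 0.1, -0.6]
finger_gap: 0.0301
grip_force: 0.8
```

Call:
move_arm(
  commands=[
    [[0, 0, 0], [-0.0004, 0, 0], 0.03],
    [[0, 0, 0], [-0.0004, 0, 0], 0.03],
    [[0, 0, 0], [-0.0004, 0, 0], 0.03],
  ],
)

```text
time: 16.88
eef_pos: [0.6, 0.002, 0.027]
eef_rot: [-0.471, -3.105, 0.001]
ft_force: [-1.6, 1.1, 0.1]
finger_gap: 0.0299
grip_force: 0.9
```

Call:
move_arm(
  commands=[
    [[0, 0, 0], [-0.0004, 0, 0], 0.03],
    [[0, 0, 0], [-0.0004, 0, 0], 0.03],
    [[0, 0, 0], [-0.0004, 0, 0], 0.03],
  ],
)

```text
time: 17.13
eef_pos: [0.6012, 0.0016, 0.027]
eef_rot: [-0.47, -3.105, 0.001]
ft_force: [-2.1, 0.2, 0.1]
finger_gap: 0.0297
grip_force: 0.9
```

Call:
move_arm(
  commands=[
    [[0, 0, 0], [-0.0004, 0, 0], 0.03],
    [[0, 0, 0], [-0.0004, 0, 0], 0.03],
    [[0, 0, 0], [-0.0004, 0, 0], 0.03],
  ],
)

```text
time: 17.38
eef_pos: [0.6023, 0.0013, 0.027]
eef_rot: [-0.47, -3.105, 0.001]
ft_force: [-1.7, -0.2, -0.9]
finger_gap: 0.0298
grip_force: 0.9
```

Call:
move_arm(
  commands=[
    [[0, 0, 0], [-0.0004, 0, 0], 0.03],
    [[0, 0, 0], [-0.0004, 0, 0], 0.03],
    [[0, 0, 0], [-0.0004, 0, 0], 0.03],
  ],
)

```text
time: 17.63
eef_pos: [0.6035, 0.0009, 0.027]
eef_rot: [-0.471, -3.105, 0.001]
ft_force: [-0.9, -0.1, 0.5]
finger_gap: 0.03
grip_force: 0.9
```

Call:
move_arm(
  commands=[
    [[0, 0, 0], [-0.0004, 0, 0], 0.03],
    [[0, 0, 0], [-0.0004, 0, 0], 0.03],
    [[0, 0, 0], [-0.0004, 0, 0], 0.03],
  ],
)

```text
time: 17.88
eef_pos: [0.6047, 0.0006, 0.027]
eef_rot: [-0.471, -3.105, 0.001]
ft_force: [-1.1, 0.3, 0.3]
finger_gap: 0.0301
grip_force: 0.9
```

Call:
move_arm(
  commands=[
    [[0, 0, 0], [-0.0004, 0, 0], 0.03],
    [[0, 0, 0], [-0.0004, 0, 0], 0.03],
    [[0, 0, 0], [-0.0004, 0, 0], 0.03],
  ],
)

```text
time: 18.13
eef_pos: [0.6058, 0.0002, 0.027]
eef_rot: [-0.47, -3.105, 0.001]
ft_force: [-2.2, 2.1, 0.9]
finger_gap: 0.03
grip_force: 0.9
```

Call:
move_arm(
  commands=[
    [[0, 0, 0], [-0.0004, 0, 0], 0.03],
    [[0, 0, 0], [-0.0004, 0, 0], 0.03],
    [[0, 0, 0], [-0.0004, 0, 0], 0.03],
  ],
)

```text
time: 18.38
eef_pos: [0.607, -0.0001, 0.027]
eef_rot: [-0.471, -3.105, 0.001]
ft_force: [-1.5, 0.6, -0.7]
finger_gap: 0.0302
grip_force: 0.9
```

Call:
move_arm(
  commands=[
    [[0, 0, 0], [-0.0004, 0, 0], 0.03],
    [[0, 0, 0], [-0.0004, 0, 0], 0.03],
    [[0, 0, 0], [-0.0004, 0, 0], 0.03],
  ],
)

```text
time: 18.63
eef_pos: [0.6081, -0.0005, 0.027]
eef_rot: [-0.471, -3.105, 0.001]
ft_force: [-1.4, 0.3, 1.2]
finger_gap: 0.03
grip_force: 0.9
```

Call:
move_arm(
  commands=[
    [[0, 0, 0], [-0.0004, 0, 0], 0.03],
    [[0, 0, 0], [-0.0004, 0, 0], 0.03],
    [[0, 0, 0], [-0.0004, 0, 0], 0.03],
  ],
)

```text
time: 18.88
eef_pos: [0.6086, -0.0006, 0.0268]
eef_rot: [-0.47, -3.104, 0.0]
ft_force: [-4.5, 2.0, 1.3]
finger_gap: 0.0298
grip_force: 2.4
```

Call:
move_arm(
  commands=[
    [[0, 0, 0], [-0.0003, 0, 0], 0.03],
    [[0, 0, 0], [0, 0, 0], 0.03],
  ],
)

```text
time: 19.05
eef_pos: [0.6086, -0.0006, 0.0268]
eef_rot: [-0.47, -3.103, 0.0]
ft_force: [-6.2, 2.4, 2.2]
finger_gap: 0.03
grip_force: 2.4
```

```bash
python3 -c "
from h import *
h();a=vision.snapshot('scene');h()
cv2.imwrite('pics/s6.png',cv2.resize(a[180:310,210:350,::-1],None,fx=4,fy=4,interpolation=cv2.INTER_CUBIC))"
```

```text
t 19.05 tcp(holder) [[ 0.0094 -0.0013]] F(holder) [[-6.64  0.42]] Fz 2.16 gap 0.03
t 19.1 tcp(holder) [[ 0.0094 -0.0013]] F(holder) [[-5.33  0.88]] Fz 1.29 gap 0.03
```

View pics/s6.png

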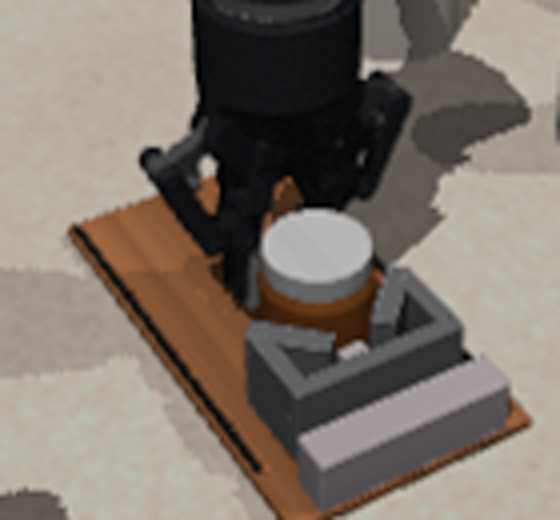

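The jar is upright between the two faces (lid at crop (315,250)). I'll check with small sideways nudges that it bears on both faces rather than sticking on one.

Call:
move_arm(
  commands=[
    [[0, 0, 0], [0, 0.0005, 0], 0.03],
    [[0, 0, 0], [0, 0, 0], 0.03],
  ],
)

```text
time: 19.27
eef_pos: [0.6089, -0.0003, 0.0268]
eef_rot: [-0.47, -3.103, 0.001]
ft_force: [-5.0, 2.4, 1.2]
finger_gap: 0.0301
grip_force: 2.4
```

```bash
python3 -c "
from h import *
h()"
```

```text
t 19.27 tcp(holder) [[ 0.0096 -0.0009]] F(holder) [[-5.49  0.76]] Fz 1.21 gap 0.0301
```

Call:
move_arm(
  commands=[
    [[0, 0, 0], [0, -0.0005, 0], 0.03],
    [[0, 0, 0], [0, -0.0005, 0], 0.03],
    [[0, 0, 0], [0, 0, 0], 0.03],
  ],
)

```text
time: 19.52
eef_pos: [0.6088, -0.0007, 0.0268]
eef_rot: [-0.47, -3.104, -0.001]
ft_force: [-3.8, 4.5, 0.8]
finger_gap: 0.0295
grip_force: 3.1
```

```bash
python3 -c "
from h import *
h()"
```

```text
t 19.52 tcp(holder) [[ 0.0096 -0.0013]] F(holder) [[-5.    3.18]] Fz 0.82 gap 0.0295
```

Moving +y is free while -y resists, so the jar bears on the -y face only. I'll step towards +y until it resists both ways.

Call:
move_arm(
  commands=[
    [[0, 0, 0], [0, 0.0005, 0], 0.03],
    [[0, 0, 0], [0, 0.0005, 0], 0.03],
    [[0, 0, 0], [0, 0.0005, 0], 0.03],
    [[0, 0, 0], [0, 0, 0], 0.03],
  ],
)

```text
time: 19.85
eef_pos: [0.6093, -0.0001, 0.0268]
eef_rot: [-0.47, -3.104, 0.001]
ft_force: [-5.8, 0.9, 1.2]
finger_gap: 0.0303
grip_force: 2.9
```

```bash
python3 -c "
from h import *
h()"
```

```text
t 19.85 tcp(holder) [[ 0.0099 -0.0006]] F(holder) [[-5.78 -0.88]] Fz 1.17 gap 0.0303
```

Call:
move_arm(
  commands=[
    [[0, 0, 0], [0, 0.0005, 0], 0.03],
    [[0, 0, 0], [0, 0, 0], 0.03],
  ],
)

```text
time: 20.02
eef_pos: [0.6093, 0.0, 0.0268]
eef_rot: [-0.47, -3.104, 0.002]
ft_force: [-4.9, -0.9, 0.4]
finger_gap: 0.0301
grip_force: 3.0
```

```bash
python3 -c "
from h import *
h()"
```

```text
t 20.02 tcp(holder) [[ 0.0099 -0.0005]] F(holder) [[-4.41 -2.32]] Fz 0.41 gap 0.0301
```

It now resists both ways, so the centre is near y ≈ -0.7 mm in my frame and the jar has gone about 0.5 mm deeper. I'll re-centre the sideways load and bed it.

Call:
move_arm(
  commands=[
    [[0, 0, 0], [0, -0.0007, 0], 0.03],
    [[0, 0, 0], [-0.0003, 0, 0], 0.03],
    [[0, 0, 0], [0, 0, 0], 0.03],
  ],
)

```text
time: 20.27
eef_pos: [0.6093, -0.0001, 0.0268]
eef_rot: [-0.471, -3.103, 0.001]
ft_force: [-6.0, 1.1, 2.0]
finger_gap: 0.0304
grip_force: 3.3
```

```bash
python3 -c "
from h import *
h()"
```

```text
t 20.27 tcp(holder) [[ 0.01   -0.0006]] F(holder) [[-6.04 -0.68]] Fz 1.98 gap 0.0304
```

Call:
move_arm(
  commands=[
    [[0, 0, 0], [-0.0004, 0, 0], 0.03],
    [[0, 0, 0], [0, 0, 0], 0.03],
    [[0, 0, 0], [0, 0, 0], 0.03],
  ],
)

```text
time: 20.52
eef_pos: [0.6093, -0.0001, 0.0268]
eef_rot: [-0.47, -3.103, 0.001]
ft_force: [-8.0, 1.4, 2.4]
finger_gap: 0.03
grip_force: 3.8
```

```bash
python3 -c "
from h import *
h()"
```

```text
t 20.52 tcp(holder) [[ 0.0099 -0.0006]] F(holder) [[-8.04 -1.01]] Fz 2.36 gap 0.03
```

Call:
move_arm(
  commands=[
    [[0, 0, 0], [-0.0003, 0, 0], 0.03],
    [[0, 0, 0], [0, 0, 0], 0.03],
    [[0, 0, 0], [0, 0, 0], 0.03],
    [[0, 0, 0], [0, 0, 0], 0.03],
    [[0, 0, 0], [0, 0, 0], 0.03],
    [[0, 0, 0], [0, 0, 0], 0.03],
  ],
)

```text
time: 21.02
eef_pos: [0.6093, -0.0001, 0.0267]
eef_rot: [-0.47, -3.102, 0.001]
ft_force: [-7.3, 2.4, 3.7]
finger_gap: 0.03
grip_force: 4.3
```

```bash
python3 -c "
from h import *
h()"
```

```text
t 21.02 tcp(holder) [[ 0.0099 -0.0006]] F(holder) [[-7.64  0.17]] Fz 3.69 gap 0.03
```

Call:
move_arm(
  commands=[
    [[0, 0, 0], [-0.0003, 0, 0], 0.03],
    [[0, 0, 0], [0, 0, 0], 0.03],
    [[0, 0, 0], [0, 0, 0], 0.03],
    [[0, 0, 0], [0, 0, 0], 0.03],
    [[0, 0, 0], [0, 0, 0], 0.03],
  ],
)

```text
time: 21.43
eef_pos: [0.6094, -0.0002, 0.0267]
eef_rot: [-0.47, -3.101, 0.001]
ft_force: [-8.4, 2.1, 3.7]
finger_gap: 0.0302
grip_force: 4.7
```

```bash
python3 -c "
from h import *
h()"
```

```text
t 21.43 tcp(holder) [[ 0.01   -0.0006]] F(holder) [[-8.68 -0.53]] Fz 3.73 gap 0.0302
```

It's bedded at about 8.7 N, balanced. Backing straight off, then up and clear.

Call:
move_arm(
  commands=[
    [[0, 0, 0], [0.0006, 0, 0], 0.03],
    [[0, 0, 0], [0.0008, 0, 0], 0.03],
    [[0, 0, 0], [0.001, 0, 0], 0.03],
    [[0, 0, 0], [0.002, 0, 0], 0.03],
    [[0, 0, 0], [0.004, 0, 0], 0.03],
    [[0, 0, 0], [0.01, 0, 0], 0.03],
    [[0, 0, 0], [0.02, 0, 0], 0.03],
    [[0, 0, 0], [0.02, 0, 0], 0.03],
    [[0, 0, 0], [0.01, 0, 0], 0.03],
    [[0, 0, 0], [0, 0, -0.03], 0.03],
    [[0, 0, 0], [0, 0, -0.04], 0.03],
    [[0, 0, 0], [0, 0, -0.04], 0.03],
  ],
)

```text
time: 22.43
eef_pos: [0.5452, 0.0198, 0.138]
eef_rot: [-0.47, -3.104, 0.001]
ft_force: [0.6, -0.4, -0.1]
finger_gap: 0.0298
grip_force: 0.0
```

Call:
move_arm(
  commands=[
    [[0, 0, 0], [0.02, 0, -0.035], 0.03],
    [[0, 0, 0], [0.035, 0, 0], 0.03],
    [[0, 0, 0], [0.035, 0, 0], 0.03],
    [[0, 0, 0], [0.035, 0, 0], 0.03],
    [[0, 0, 0], [0, 0.02, 0], 0.03],
    [[0, 0, 0], [0, 0.035, 0], 0.03],
    [[0, 0, 0], [0, 0.035, 0], 0.03],
    [[0, 0, 0], [0, 0.035, 0], 0.03],
    [[0, 0, 0], [0, 0.03, 0], 0.03],
    [[0, 0, 0], [0, 0.01, 0], 0.03],
    [[0, 0, 0], [0, 0, 0], 0.03],
    [[0, 0, 0], [0, 0, 0], 0.03],
  ],
)

```text
time: 23.43
eef_pos: [0.4751, 0.2142, 0.1719]
eef_rot: [-0.469, -3.106, 0.001]
ft_force: [-0.3, -0.1, 0.2]
finger_gap: 0.0301
grip_force: 0.0
```

```bash
python3 -c "
from h import *
h()
for n in('scene','top'): cv2.imwrite(f'pics/{n}7.png',vision.snapshot(n)[:,:,::-1])
a=cv2.imread('pics/scene7.png')[180:320,210:350]; b=cv2.imread('pics/top7.png')[105:245,255:395]
cv2.imwrite('pics/c7.png',cv2.resize(np.hstack([a,b]),None,fx=2.8,fy=2.8,interpolation=cv2.INTER_CUBIC))
f=lambda P:((P[:,:2]-[.600,.0034])@np.array([[.9553,.2955],[-.2955,.9553]])).round(4)
for n,w0 in(('top',(125,175,300,345)),('scene',(215,275,255,320))):
    L=cv2.cvtColor(cv2.imread(f'pics/{n}7.png'),cv2.COLOR_BGR2HSV); m=(L[...,1]<40)&(L[...,2]>140); w=np.zeros_like(m); w[w0[0]:w0[1],w0[2]:w0[3]]=1
    c=biggest(m&w); e=cv2.fitEllipse(c); print(n,e,f(ray(n,e[0],.079)))"
```

```text
t 23.43 tcp(holder) [[-0.1816  0.1645]] F(holder) [[-0.22 -0.13]] Fz 0.22 gap 0.0301
top ((318.1274719238281, 156.5341033935547), (21.933338165283203, 23.296024322509766), 20.489469528198242) [[0.0455 0.0001]]
scene ((293.2402648925781, 230.40762329101562), (35.61328125, 73.35871124267578), 97.31398010253906) [[0.0236 0.0218]]
```

View pics/c7.png

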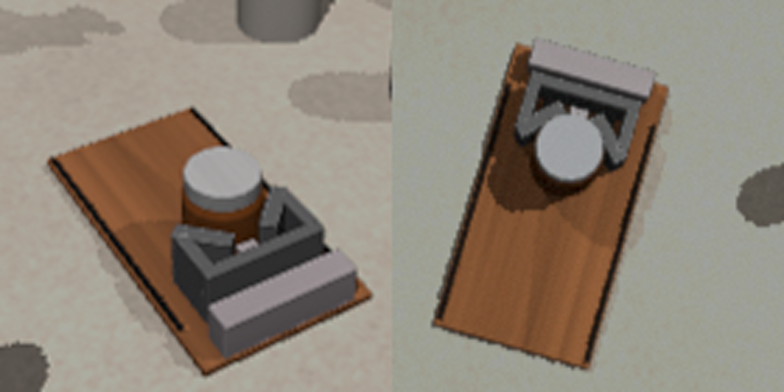

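The pictures show the jar upright in the V, symmetric between both faces (top-view lid at (318,156.5), i.e. holder x 45.5 mm, y 0.1 mm). The arm is clear of everything, so I'm handing in.

```bash
python3 -c "
from h import *
print(bot.hand_in())"
```

```text
the job is handed in; nothing more can be done
None
```

I handed the job in at about 23.5 s: the amber jar stands upright in the V against both faces, bedded with a push of about 8–9 N, and measures about 0.1 mm off the middle line; the hand-in returned no verdict. Early in the slide the gripper linkage touched the lid with about 12 N, and I backed off and raised it.

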